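# Unplug the charged battery packs and stow them by colour

### The arm

A 6-joint arm with a two-finger parallel gripper is mounted at the origin on the work surface. World frame = base frame: x ahead of the robot, y to its left, z up, the work surface at z = 0. Lengths are in m, angles in rad, forces in N, time in s.
With the tool pointing down it reaches from about 0.2 to 0.875 m from the base axis. Payload 3.4 kg.
Tool frame: the origin (TCP) lies at the very end of the fingers, on their centre line; the grasp point (between the pads) lies 19 mm behind it (robot.grasp_offset is the distance from the TCP to the grasp point, in m); z points along the fingers, y is the line along which they close (so a half turn about z gives the same grasp; the last joint's range is limited). The gripper opens to 94 mm and grips with 3 to 60 N. Pads are 16 mm wide; open, the fingers measure 119 mm over their backs; the gripper's body (75 mm by 177 mm) begins 78 mm behind the grasp point.
Start: joints at [-1.444, 0.276, 1.505, -0, 1.361, -0.121], TCP at [0.141, -0.557, 0.205] pointing down, gripper open.
Joint ranges: [-2.89, 2.89], [-0.75, 2.08], [0.22, 2.7], [-1.18, 4.32], [0.11, 2.71], [-2.7, 2.7]. Speed limits (rad/s): [2.57, 2.57, 3.14, 3.14, 3.14, 3.14].

### API

Orientations are given as a rotation vector (axis times angle).
In Python, from rig import robot gives the robot as it stands.
- The arm moves only by the tool play_rows, never from a script. Its argument "series" is a list of rows, each a list of 6 numbers: the shift along the tool's x, y, z in units of 0.03 m (1.0 is 0.03 m), then the turn, a rotation vector about the tool's x, y, z in units of 0.12 rad (1.0 is 0.12 rad). In form: [[x, y, z, ax, ay, az], ...]. A call has exactly 8 rows; each row shifts and turns the commanded pose from where the row before left it, along the tool's axes as they then stand; what a row does not reach is not made up. A row lasts 1/10 s, in which the tool goes at most 50 mm and 8.59 degrees, less where a joint would pass 70% of its speed; a pose out of reach is approached as far as the arm can. A call with a number of a shift or a turn outside -1 to 1 is refused whole. A call with a gripper value outside its range is refused whole. "fingers" is the gripper's target within -1 to 1 (fully open at 1, half-way at 0, shut at -1), set as the call begins (left out, the last holds). The fingers move at their own pace and stop on an object; "squeeze" is the grip in N (left out, the last holds). Time passes only in rows, so rows that do not move let the fingers close, or fill a call up. It gives the time, the measured TCP pose, the force, the opening and the grip force at its end, in the units of the state.
- robot.observe(): the state, without advancing time (a new reading comes with each control period).
- robot.camera(name): name is "side" or "top" or "wrist"; returns a dict with "pixels" (384x512x3 uint8, red, green, blue), "range_z" (384x512 float32, m along the optical axis (not along the pixel's ray), 0 where there is no reading), "camera_matrix" (3x3 intrinsics, pixels), "eye" and "attitude" of the camera in the world. Camera axes: x right, y down, z forward; pixel columns grow to the right and rows downward; lengths in m; the calibration is good to about 2 mm. A picture is of the moment at which its call begins.
- robot.sign_off(): hands the job in; it is judged then, once.
The state is a dict: "t": time; "joint_positions": joint angles; "joint_vel": joint speeds; "effort": joint torques, N m; "eef_pos": TCP position; "eef_rot": TCP orientation; "force": force on the tool from outside, world axes, zero at the start; "moment": the same for the moment, N m; "width": finger opening in m; "grip_force": force on a finger pad.
Only numpy, scipy, OpenCV 4.12 (cv2) and the standard library are available. Lean on these libraries where they do the work, as an engineer would, in place of code of your own. Each camera call takes 0.05 s, during which the arm holds its last target. There are 200 camera calls.

### The job

Both tool battery packs on the charger are full: pull each one up out of its socket, past its spring catch, and stand it upright in the crate compartment whose pad has its colour. Set the packs down rather than letting them fall, and do not shift or tip the two cans of canes, the white tin or the wooden block.

Things in the scene. Friction and masses are not known exactly. Their poses are not given: they have to be found in the camera images.
- yellow_pack: Yellow tool battery pack with a black foot: an upright block 64 mm (its x) by 44 mm (its y) by 120 mm tall (z, up), 0.28 to 0.46 kg. Origin: its very centre, 60 mm above its underside. At the start it is plugged into either well of the charger, at the charger's yaw, its underside 12 mm above the bench, its upper 80 mm clear of the charger.
- green_pack: Green tool battery pack with a black foot: an upright block 64 mm (its x) by 44 mm (its y) by 120 mm tall (z, up), 0.28 to 0.46 kg. Origin: its very centre, 60 mm above its underside. At the start it is plugged into either well of the charger, at the charger's yaw, its underside 12 mm above the bench, its upper 80 mm clear of the charger.
- yellow_pad: Yellow pad covering the floor of one of the crate's two compartments (which one varies), 90 x 109 x 4 mm, top face 12 mm above the bench. Origin: centre of its underside, mid-compartment; axes as the crate's. A pack standing on it has its centre 72 mm above the bench and fits turned any way square to the crate.
- green_pad: Green pad covering the floor of one of the crate's two compartments (which one varies), 90 x 109 x 4 mm, top face 12 mm above the bench. Origin: centre of its underside, mid-compartment; axes as the crate's. A pack standing on it has its centre 72 mm above the bench and fits turned any way square to the crate.
- charger: Black two-well charger, fixed, 90 mm (x) by 150 mm (y), 52 mm high. Origin: centre of its underside. Wells 66 x 46 mm, 40 mm deep, at y = +40 and -40 mm; the two packs have 36 mm of air between them. On the +x side grey catch housings (46 mm high) with orange slides reach to 75 mm from the origin.
- catch_a (a joint): Spring catch (orange slide) behind the charger's well at y = +40 mm: m it is pushed out to +x, 0 at rest, 0.008 at most. Its round nose sits in a 20 mm tall groove in the pack's +x side, 12 mm above the pack's underside, and gives way by itself: the pull straight up takes 10 to 18 N with the weight, in the first 25 mm; the pack leaves the well after 40 mm.
- catch_b (a joint): Spring catch (orange slide) behind the charger's well at y = -40 mm: m it is pushed out to +x, 0 at rest, 0.008 at most. Its round nose sits in a 20 mm tall groove in the pack's +x side, 12 mm above the pack's underside, and gives way by itself: the pull straight up takes 10 to 18 N with the weight, in the first 25 mm; the pack leaves the well after 40 mm.
- crate: The open wooden crate, fixed to the bench, 110 mm (x) by 250 mm (y), walls 60 mm high and 8 mm thick; a divider across the middle makes two compartments 94 x 113 mm at y = +60 and -60 mm in its frame. Origin: centre of its underside.
- cane_can: Bare metal can, 74 mm across and 110 mm high, packed with bamboo canes that reach to 176 mm above the bench; loose, to be left alone. It stands close to the charger, either off its +y side or off its +x side. Origin: centre of its underside.
- wax_tin: Low white tin with a metal lid, 83 mm across and 58 mm high; loose, to be left alone. It stands at the other of those two places beside the charger. Origin: centre of its underside.
- red_can: Can with a red and white label, 75 mm across and 110 mm high, packed with bamboo canes that reach to 176 mm above the bench; loose, to be left alone. It stands close behind the crate's +x side. Origin: centre of its underside.
- wood_block: Wooden block with burnt rings, 70 mm (x) by 150 mm (y) by 28 mm high, lying flat off the crate's -x side; loose, to be left alone. Origin: centre of its underside.
Not all that is in view belongs to the job. Leave any blue or pink look-alike of the charger alone. Leave any turquoise look-alike of the yellow_pack alone.

How it is judged:
By the outcome, as a careful person would: the job done as asked, in the order asked, and still so for the second after the job is handed in, with the robot touching nothing.
It also fails if it takes over 72 s, if anything falls off the work surface, if the arm or the gripper's body presses on something with over 40 N, if the wrist force passes 120 N, or if a joint passes its speed limit or range.

## Working session

There is one attempt and no reset: what is moved stays moved. The work goes in short steps, Python scripts to look and compute and a tool call to move; the robot and the scene stay as the last step left them, time stands still between calls to the robot, and variables do not carry over. Pictures are saved under pics/ and viewed, at most 10 in all, crops included, and the job is handed in when it is done.

Besides the shell and the picture viewer there is one more tool, called by a JSON object that holds its "fn" and its "kwargs". play_rows: Moves the arm, as the interface text tells. Shifts and turns lie within -1 to 1; 1 stands for 0.03 m of shift or 0.12 rad of turn. Its arguments: {"type":"object","properties":{"series":{"type":"array","items":{"type":"array","items":{"type":"number"}}},"fingers":{"type":"number"},"squeeze":{"type":"number"}},"required":["series"]}

```bash
mkdir -p pics; ls; python3 - <<'E'
from rig import robot
import cv2,numpy as np
for n in("top","side"):
    c=robot.camera(n); cv2.imwrite(f"pics/{n}0.png",c["pixels"][:,:,::-1]); np.savez(f"{n}0.npz",**c)
    print(n,c["camera_matrix"].tolist(),c["eye"],c["attitude"])
print(robot.observe())
E
```

```text
pics
top [[369.624243231663, 0.0, 260.7314971136683], [0.0, 369.624243231663, 191.67949100608064], [0.0, 0.0, 1.0]] [ 0.3652755  -0.07805142  1.14517808] [-2.11632621  2.16150001 -0.14335973]
side [[373.83197126156995, 0.0, 251.94493036942433], [0.0, 373.83197126156995, 190.58508225227587], [0.0, 0.0, 1.0]] [0.03894039 0.43384507 0.96972749] [-1.11303312  2.51991349 -0.88014445]
{'t': 0.1, 'joint_positions': array([-1.44397908e+00,  2.76499020e-01,  1.50595064e+00, -4.48263042e-05,
        1.36072020e+00, -1.20992295e-01]), 'joint_vel': array([ 9.74759845e-04, -4.15048459e-04, -2.13377611e-03, -1.36709448e-03,
        2.25869071e-03, -4.75797558e-05]), 'effort': array([ 1.88115162e-03, -4.05455518e+01, -2.37779188e+01,  7.03806407e-02,
        2.98994780e-02, -4.90905245e-05]), 'eef_pos': array([ 0.14095591, -0.55694503,  0.20473219]), 'eef_rot': array([-3.11594120e+00, -3.88082780e-01,  7.60305007e-05]), 'force': array([-0.51643589, -0.06801205, -0.06735696]), 'moment': array([0.0268112 , 0.03139241, 0.02828566]), 'grip_force': 0.0, 'width': 0.09374876606229177}
```

View pics/top0.png

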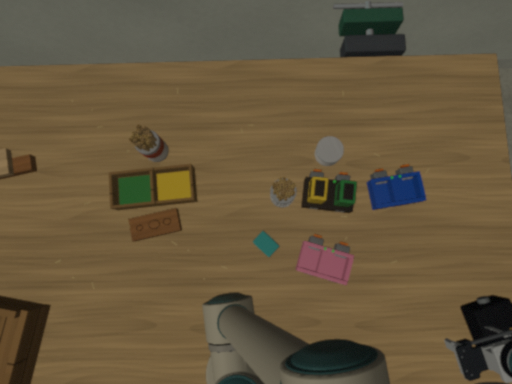

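View pics/side0.png

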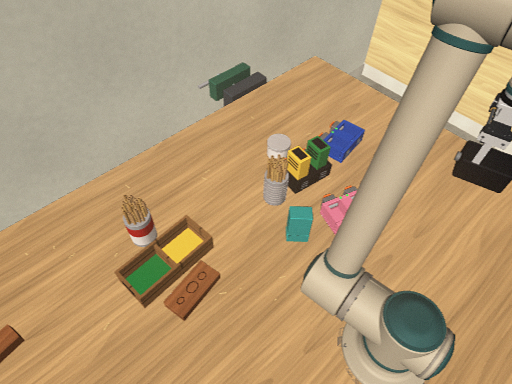

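The top view shows the charger at about (328,195), with yellow in its +y well at (318,190) and green in its -y well at (345,192). The cane can is off the charger's +y side at (283,190) and the white tin off +x at (329,150). The crate is at (153,187) with its green pad at +y and its yellow pad at -y, and the red can is behind it at (150,143). The side view agrees. Next I'll measure these.

```bash
cat > h.py <<'E'
import numpy as np,cv2
from scipy.spatial.transform import Rotation as R
def cloud(c):
    K=c["camera_matrix"];z=c["range_z"];v,u=np.mgrid[:z.shape[0],:z.shape[1]]
    p=np.stack([(u-K[0,2])/K[0,0]*z,(v-K[1,2])/K[1,1]*z,z],-1)
    return p@R.from_rotvec(c["attitude"]).as_matrix().T+c["eye"]
def rect(P):
    (x,y),(w,h),a=cv2.minAreaRect((P[:,:2]*1000).astype(np.float32))
    return f"c=({x:.1f},{y:.1f}) {w:.1f}x{h:.1f} a={a:.1f} n={len(P)} zmed={np.median(P[:,2])*1000:.1f}"
def big(m):
    n,l,s,_=cv2.connectedComponentsWithStats(m.astype(np.uint8)); 
    return l==1+np.argmax(s[1:,4])
def hsv(c): return cv2.cvtColor(c["pixels"],cv2.COLOR_RGB2HSV)
E
python3 - <<'E'
from h import *
for n in("top","side"):
    c=dict(np.load(n+"0.npz"));P=cloud(c);H=hsv(c);h,s,v=H[...,0],H[...,1],H[...,2];z=P[...,2];ok=c["range_z"]>0
    print(n,"table z",np.median(z[ok]))
    near=ok&(abs(P[...,0]-.5)<.25)&(abs(P[...,1])<.6)
    ye=(h>20)&(h<32)&(s>150)&(v>90); gr=(h>45)&(h<80)&(s>110)
    for nm,m in(("yellow",ye),("green",gr)):
        for lo,hi,t in((.122,.142,"packtop"),(-.005,.03,"pad")):
            q=near&m&(z>lo)&(z<hi)
            if q.any(): print(nm,t,rect(P[big(q)]))
    yp=P[big(near&ye&(z<.03))].mean(0)
    pk=P[big(near&ye&(z>.1))].mean(0)
    q=near&(z>.052)&(z<.068)&(np.hypot(P[...,0]-yp[0],P[...,1]-yp[1])<.25)
    print("crate rim",rect(P[big(q)]))
    q=near&(z>.046)&(z<.058)&(v<70)&(np.hypot(P[...,0]-pk[0],P[...,1]-pk[1])<.15)
    if q.any(): print("charger",rect(P[q]))
    q=near&(z>.1)&~ye&~gr
    nn,l,st,_=cv2.connectedComponentsWithStats(q.astype(np.uint8))
    for i in range(1,nn):
        if st[i,4]>25: print("tall",rect(P[l==i]))
    # packs at any upper height
    for nm,m in(("yellow",ye),("green",gr)): 
        q=near&(z>.115)&(z<.15)&(np.hypot(P[...,0]-pk[0],P[...,1]-pk[1])<.13); 
        print(np.histogram(z[q&m],bins=[.115,.12,.125,.13,.135,.14,.15])[0])
E
```

```text
top table z -0.0006588583680194882
yellow packtop c=(523.1,-227.7) 43.8x64.0 a=81.9 n=212 zmed=130.8
yellow pad c=(561.8,209.1) 87.3x105.1 a=5.2 n=882 zmed=11.2
green packtop c=(511.0,-305.9) 42.5x61.6 a=82.7 n=203 zmed=130.9
green pad c=(550.0,330.3) 83.2x99.7 a=4.9 n=818 zmed=11.4
crate rim c=(552.8,264.5) 111.0x251.7 a=4.9 n=727 zmed=59.0
charger c=(520.2,-267.6) 150.6x96.1 a=82.5 n=550 zmed=51.0
tall c=(672.2,260.0) 63.1x72.2 a=60.8 n=618 zmed=149.6
tall c=(520.4,-127.3) 72.4x68.0 a=46.4 n=536 zmed=151.3
tall c=(522.5,-228.5) 26.3x44.5 a=82.4 n=150 zmed=132.2
tall c=(511.7,-308.3) 25.4x44.8 a=84.7 n=148 zmed=132.4
tall c=(373.6,-76.0) 63.8x45.0 a=46.8 n=375 zmed=119.5
tall c=(258.1,-148.5) 93.1x16.1 a=90.0 n=2616 zmed=768.5
[  9   6  73 132   4   0]
[  9  14  54 136   3   0]
side table z 0.0028811923168576836
yellow packtop c=(522.4,-225.5) 46.0x62.1 a=79.5 n=139 zmed=132.8
yellow pad c=(570.0,201.0) 67.7x103.1 a=4.4 n=697 zmed=13.8
green packtop c=(510.6,-305.1) 46.0x63.2 a=81.6 n=141 zmed=132.4
green pad c=(559.6,324.2) 68.7x105.3 a=5.0 n=860 zmed=14.0
crate rim c=(554.1,264.8) 113.3x250.9 a=4.9 n=1124 zmed=60.7
charger c=(496.7,-261.4) 150.7x50.0 a=80.7 n=234 zmed=53.0
tall c=(517.2,-310.5) 36.2x56.5 a=79.8 n=107 zmed=134.5
tall c=(520.0,-285.0) 5.4x54.3 a=81.4 n=42 zmed=113.7
tall c=(523.2,-229.8) 34.4x48.9 a=79.2 n=106 zmed=134.7
tall c=(518.7,-147.5) 116.8x71.8 a=83.0 n=639 zmed=143.9
tall c=(673.2,268.3) 71.2x67.3 a=27.3 n=754 zmed=148.3
tall c=(374.4,-74.4) 63.3x47.5 a=46.2 n=398 zmed=121.5
[15 16 28 77 26  0]
[18 16 29 78 21  0]
```

```bash
cat >> h.py <<'E'
def plan(tgt,tooly_deg,n,start=None):
    """print n rows from the measured pose to the target (tool down, its y at tooly_deg in the world)"""
    from rig import robot
    o=robot.observe(); p=np.array(o["eef_pos"]);A=R.from_rotvec(o["eef_rot"])
    a=np.radians(tooly_deg);y=np.array([np.cos(a),np.sin(a),0]);zz=np.array([0,0,-1.]);x=np.cross(y,zz)
    T=R.from_matrix(np.stack([x,y,zz],1));p0=p.copy();w=(A.inv()*T).as_rotvec()/n;tgt=np.array(tgt);out=[]
    for i in range(n):
        d=A.inv().apply(p0+(tgt-p0)*(i+1)/n-p)/.03
        r=np.round(np.r_[d,w/.12],2)+0.; out.append(r.tolist())
        p=p+A.apply(r[:3]*.03);A=A*R.from_rotvec(r[3:]*.12)
    for k in range(0,n,8): print(out[k:k+8])
    print("end",p,"max",np.abs(out).max())
E
python3 -c "
from h import *
plan([.511,-.306,.22],-8,16)"
```

```text
[[0.88, -0.32, -0.03, 0.0, 0.0, -0.62], [0.89, -0.25, -0.03, 0.0, 0.0, -0.62], [0.92, -0.18, -0.03, 0.0, 0.0, -0.62], [0.92, -0.12, -0.03, 0.0, 0.0, -0.62], [0.93, -0.05, -0.04, 0.0, 0.0, -0.62], [0.93, 0.02, -0.03, 0.0, 0.0, -0.62], [0.93, 0.1, -0.03, 0.0, 0.0, -0.62], [0.92, 0.16, -0.03, 0.0, 0.0, -0.62]]
[[0.9, 0.22, -0.03, 0.0, 0.0, -0.62], [0.88, 0.3, -0.03, 0.0, 0.0, -0.62], [0.86, 0.36, -0.03, 0.0, 0.0, -0.62], [0.83, 0.42, -0.03, 0.0, 0.0, -0.62], [0.8, 0.48, -0.04, 0.0, 0.0, -0.62], [0.76, 0.54, -0.03, 0.0, 0.0, -0.62], [0.71, 0.6, -0.03, 0.0, 0.0, -0.62], [0.67, 0.65, -0.03, 0.0, 0.0, -0.62]]
end [ 0.51110549 -0.30616963  0.22003324] max 0.93
```

{"fn": "play_rows", "kwargs": {"series": [[0.88,-0.32,-0.03,0,0,-0.62],[0.89,-0.25,-0.03,0,0,-0.62],[0.92,-0.18,-0.03,0,0,-0.62],[0.92,-0.12,-0.03,0,0,-0.62],[0.93,-0.05,-0.04,0,0,-0.62],[0.93,0.02,-0.03,0,0,-0.62],[0.93,0.1,-0.03,0,0,-0.62],[0.92,0.16,-0.03,0,0,-0.62]], "fingers": 1, "squeeze": 40}}

```text
t: 0.9
eef_pos: [0.3269, -0.431, 0.2126]
eef_rot: [-2.864, -1.289, 0.0]
force: [0.2, 0.1, 1.0]
width: 0.0941
grip_force: 0.0
```

{"fn": "play_rows", "kwargs": {"series": [[0.9,0.22,-0.03,0,0,-0.62],[0.88,0.3,-0.03,0,0,-0.62],[0.86,0.36,-0.03,0,0,-0.62],[0.83,0.42,-0.03,0,0,-0.62],[0.8,0.48,-0.04,0,0,-0.62],[0.76,0.54,-0.03,0,0,-0.62],[0.71,0.6,-0.03,0,0,-0.62],[0.67,0.65,-0.03,0,0,-0.62]]}}

```text
t: 1.7
eef_pos: [0.5118, -0.3058, 0.22]
eef_rot: [-2.36, -2.072, 0.001]
force: [0.3, -0.4, -0.2]
width: 0.0938
grip_force: 0.0
```

```bash
python3 - <<'E'
from h import *
from rig import robot
c=robot.camera("wrist");o=robot.observe();print(o["eef_pos"],o["eef_rot"],o["force"],o["joint_positions"])
cv2.imwrite("pics/w1.png",c["pixels"][:,:,::-1])
P=cloud(c);H=hsv(c);h,s,v=H[...,0],H[...,1],H[...,2];z=P[...,2];ok=c["range_z"]>0
ye=(h>20)&(h<32)&(s>150)&(v>90); gr=(h>45)&(h<80)&(s>110)
for n,m in(("y",ye),("g",gr)):
    q=ok&m&(z>.122)&(z<.142)
    if q.any(): print(n,rect(P[big(q)]))
plan([.511,-.306,.091],-8,8)
E
```

```text
[ 0.51562465 -0.30321299  0.22000143] [2.35591498 2.07815244 0.00708052] [3.07590379 1.32782157 0.49195433] [-0.65076307  0.30269586  1.43012438  0.00446388  1.4078126  -0.52636312]
y c=(521.3,-229.2) 44.1x64.0 a=82.0 n=2329 zmed=130.8
g c=(510.1,-308.0) 43.9x63.7 a=82.0 n=1883 zmed=130.7
[[-0.02, -0.02, 0.54, 0.0, 0.0, 0.02], [-0.01, -0.02, 0.53, 0.0, 0.0, 0.02], [-0.02, -0.02, 0.54, 0.0, 0.0, 0.02], [-0.01, -0.02, 0.54, 0.0, 0.0, 0.02], [-0.02, -0.02, 0.54, 0.0, 0.0, 0.02], [-0.01, -0.02, 0.53, 0.0, 0.0, 0.02], [-0.02, -0.01, 0.54, 0.0, 0.0, 0.02], [-0.02, -0.02, 0.54, 0.0, 0.0, 0.02]]
end [ 0.51108722 -0.30610381  0.09097609] max 0.54
```

View pics/w1.png

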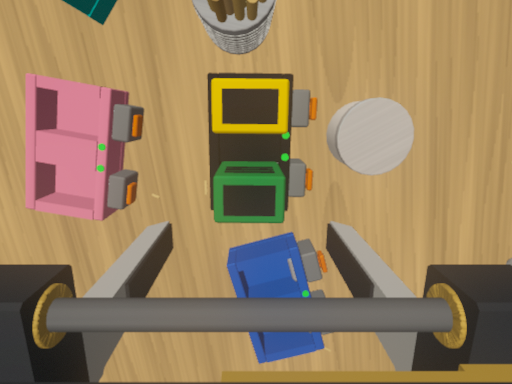

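The wrist view shows yellow at (250,105) and green at (250,192) square in the charger, with the tin at (370,135) clear of the right finger's path. The arm was still swaying when that was taken, so I'll read it again settled.

```bash
cat >> h.py <<'E'
def wlook(zlo=.122,zhi=.142,save=None):
    from rig import robot
    for _ in range(2): c=robot.camera("wrist")
    o=robot.observe();print("eef",o["eef_pos"].round(4),o["eef_rot"].round(3),"vel",abs(o["joint_vel"]).max().round(3),"F",o["force"].round(1),"w",round(o["width"],4),"t",o["t"])
    if save: cv2.imwrite(save,c["pixels"][:,:,::-1])
    P=cloud(c);H=hsv(c);h,s,v=H[...,0],H[...,1],H[...,2];z=P[...,2];ok=c["range_z"]>0
    for n,m in(("y",(h>20)&(h<32)&(s>150)&(v>90)),("g",(h>45)&(h<80)&(s>110))):
        q=ok&m&(z>zlo)&(z<zhi)
        if q.any(): print(n,rect(P[big(q)]))
    return c,P
E
python3 -c "
from h import *
wlook(); plan([.5105,-.307,.092],-8,8)"
```

```text
eef [ 0.5118 -0.3058  0.2198] [-2.361e+00 -2.071e+00  1.000e-03] vel 0.036 F [ 0.7 -0.5 -0.3] w 0.0939 t 1.85
y c=(521.2,-229.2) 43.3x64.2 a=82.7 n=2339 zmed=130.8
g c=(510.1,-307.9) 43.5x63.3 a=82.0 n=1866 zmed=130.7
[[-0.01, 0.0, 0.53, 0.0, 0.0, 0.01], [0.0, -0.01, 0.54, 0.0, 0.0, 0.01], [-0.01, 0.0, 0.53, 0.0, 0.0, 0.01], [0.0, -0.01, 0.53, 0.0, 0.0, 0.01], [-0.01, 0.0, 0.53, 0.0, 0.0, 0.01], [-0.01, 0.0, 0.54, 0.0, 0.0, 0.01], [0.0, -0.01, 0.53, 0.0, 0.0, 0.01], [-0.01, 0.0, 0.53, 0.0, 0.0, 0.01]]
end [ 0.51053476 -0.30708896  0.09200876] max 0.54
```

{"fn": "play_rows", "kwargs": {"series": [[-0.01,-0.01,0.55,0,0,0],[-0.01,-0.01,0.6,0,0,0],[-0.01,0,0.6,0,0,0],[-0.01,0,0.6,0,0,0],[-0.01,0,0.6,0,0,0],[-0.01,0,0.6,0,0,0],[0,0,0.5,0,0,0],[0,0,0.25,0,0,0]]}}

```text
t: 2.65
eef_pos: [0.5083, -0.3086, 0.0899]
eef_rot: [-2.363, -2.065, 0.002]
force: [0.4, 1.2, -0.6]
width: 0.094
grip_force: 0.0
```

{"fn": "play_rows", "kwargs": {"series": [[0,0,0,0,0,0],[0,0,0,0,0,0],[0,0,0,0,0,0],[0,0,0,0,0,0],[0,0,0,0,0,0],[0,0,0,0,0,0],[0,0,0,0,0,0],[0,0,0,0,0,0]], "fingers": -1, "squeeze": 45}}

```text
t: 3.45
eef_pos: [0.5109, -0.3088, 0.0923]
eef_rot: [2.362, 2.068, 0.0]
force: [-0.1, -0.4, 5.0]
width: 0.0641
grip_force: 45.0
```

{"fn": "play_rows", "kwargs": {"series": [[0,0,-0.2,0,0,0],[0,0,-0.2,0,0,0],[0,0,-0.2,0,0,0],[0,0,-0.2,0,0,0],[0,0,-0.2,0,0,0],[0,0,-0.3,0,0,0],[0,0,-0.3,0,0,0],[0,0,-0.3,0,0,0]]}}

```text
t: 4.25
eef_pos: [0.5098, -0.3084, 0.1497]
eef_rot: [-2.363, -2.069, 0.001]
force: [-0.6, 0.2, -3.1]
width: 0.0635
grip_force: 45.0
```

{"fn": "play_rows", "kwargs": {"series": [[0,0,-0.5,0,0,0],[0,0,-0.6,0,0,0],[0,0,-0.7,0,0,0],[0,0,-0.7,0,0,0],[0,0,-0.7,0,0,0],[0,0,-0.7,0,0,0],[0,0,-0.6,0,0,0],[0,0,-0.4,0,0,0]]}}

```text
t: 5.05
eef_pos: [0.5102, -0.3085, 0.2977]
eef_rot: [2.362, 2.068, -0.0]
force: [-0.0, -0.0, -3.2]
width: 0.0636
grip_force: 45.0
```

```bash
python3 -c "
from h import *
wlook(.1,.4,'pics/w2.png'); plan([.548,.3245,.30],5,24)"
```

```text
eef [ 0.5107 -0.3089  0.2978] [2.361e+00 2.067e+00 1.000e-03] vel 0.051 F [-0.6 -0.5 -2.6] w 0.0638 t 5.15
y c=(521.3,-228.8) 43.3x63.8 a=82.4 n=1438 zmed=130.7
g c=(509.3,-306.1) 41.4x64.3 a=82.4 n=7918 zmed=337.0
[[0.88, -0.07, -0.01, 0.0, 0.0, -0.08], [0.88, -0.05, 0.0, 0.0, 0.0, -0.08], [0.88, -0.05, -0.01, 0.0, 0.0, -0.08], [0.88, -0.04, 0.0, 0.0, 0.0, -0.08], [0.88, -0.03, -0.01, 0.0, 0.0, -0.08], [0.88, -0.02, 0.0, 0.0, 0.0, -0.08], [0.88, -0.02, -0.01, 0.0, 0.0, -0.08], [0.88, 0.0, 0.0, 0.0, 0.0, -0.08]]
[[0.88, 0.0, -0.01, 0.0, 0.0, -0.08], [0.88, 0.01, 0.0, 0.0, 0.0, -0.08], [0.89, 0.02, -0.01, 0.0, 0.0, -0.08], [0.88, 0.03, 0.0, 0.0, 0.0, -0.08], [0.88, 0.03, -0.01, 0.0, 0.0, -0.08], [0.88, 0.05, 0.0, 0.0, 0.0, -0.08], [0.88, 0.05, -0.01, 0.0, 0.0, -0.08], [0.88, 0.06, 0.0, 0.0, 0.0, -0.08]]
[[0.87, 0.07, -0.01, 0.0, 0.0, -0.08], [0.88, 0.08, 0.0, 0.0, 0.0, -0.08], [0.88, 0.09, -0.01, 0.0, 0.0, -0.08], [0.87, 0.09, 0.0, 0.0, 0.0, -0.08], [0.88, 0.11, -0.01, 0.0, 0.0, -0.08], [0.87, 0.11, 0.0, 0.0, 0.0, -0.08], [0.88, 0.12, -0.01, 0.0, 0.0, -0.08], [0.87, 0.13, 0.0, 0.0, 0.0, -0.08]]
end [0.54798653 0.32457152 0.29986295] max 0.89
```

View pics/w2.png

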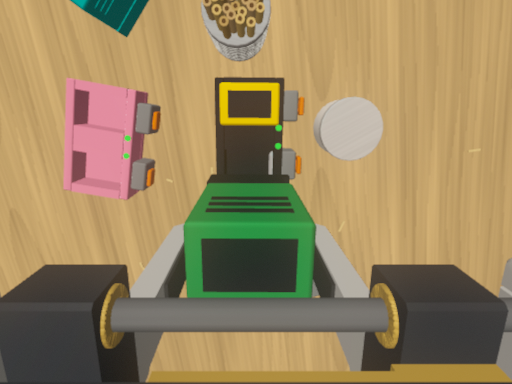

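The green pack is out and upright in the grip at (250,240), and its well is empty. Carrying it over to the crate.

{"fn": "play_rows", "kwargs": {"series": [[0.4,-0.05,0,0,0,-0.08],[0.7,-0.05,0,0,0,-0.08],[0.9,-0.05,0,0,0,-0.08],[0.95,-0.04,0,0,0,-0.08],[0.95,-0.03,0,0,0,-0.08],[0.95,-0.02,0,0,0,-0.08],[0.95,-0.02,0,0,0,-0.08],[0.95,0,0,0,0,-0.08]]}}

```text
t: 5.95
eef_pos: [0.5205, -0.1037, 0.294]
eef_rot: [-2.279, -2.158, 0.002]
force: [0.4, -0.4, -3.9]
width: 0.0635
grip_force: 45.0
```

{"fn": "play_rows", "kwargs": {"series": [[0.95,0,0,0,0,-0.08],[0.95,0.01,0,0,0,-0.08],[0.95,0.02,0,0,0,-0.08],[0.95,0.03,0,0,0,-0.08],[0.95,0.03,0,0,0,-0.08],[0.95,0.05,0,0,0,-0.08],[0.95,0.05,0,0,0,-0.08],[0.95,0.06,0,0,0,-0.08]]}}

```text
t: 6.75
eef_pos: [0.5327, 0.1236, 0.294]
eef_rot: [-2.195, -2.244, 0.004]
force: [0.3, 0.0, -3.3]
width: 0.0641
grip_force: 45.0
```

{"fn": "play_rows", "kwargs": {"series": [[0.95,0.07,0,0,0,-0.08],[0.95,0.08,0,0,0,-0.08],[0.95,0.09,0,0,0,-0.08],[0.95,0.09,0,0,0,-0.08],[0.9,0.11,0,0,0,-0.08],[0.8,0.11,0,0,0,-0.08],[0.6,0.12,0,0,0,-0.08],[0.4,0.13,0,0,0,-0.08]]}}

```text
t: 7.55
eef_pos: [0.5476, 0.3194, 0.2943]
eef_rot: [-2.107, -2.329, 0.003]
force: [0.1, -0.6, -3.6]
width: 0.064
grip_force: 45.0
```

```bash
python3 -c "
from h import *
wlook(.1,.4); c,P=wlook(-.005,.03,'pics/w3.png'); plan([.548,.3245,.10],5,8)"
```

```text
eef [0.5484 0.3192 0.2944] [-2.108e+00 -2.329e+00  2.000e-03] vel 0.033 F [-0.9  0.2 -3.9] w 0.0639 t 7.65
y c=(577.2,352.1) 0.0x0.0 a=0.0 n=1 zmed=399.1
g c=(546.4,323.8) 64.5x41.9 a=6.2 n=7983 zmed=331.9
eef [0.5484 0.3172 0.295 ] [ 2.11   2.327 -0.003] vel 0.014 F [-0.4 -0.6 -3.8] w 0.0639 t 7.75
g c=(544.0,339.5) 88.5x76.3 a=5.0 n=3163 zmed=10.8
[[0.03, 0.0, 0.81, 0.0, 0.0, 0.01], [0.03, 0.0, 0.81, 0.0, 0.0, 0.01], [0.03, 0.01, 0.82, 0.0, 0.0, 0.01], [0.04, 0.0, 0.81, 0.0, 0.0, 0.01], [0.03, 0.0, 0.81, 0.0, 0.0, 0.01], [0.03, 0.0, 0.81, 0.0, 0.0, 0.01], [0.03, 0.0, 0.82, 0.0, 0.0, 0.01], [0.03, 0.01, 0.81, 0.0, 0.0, 0.01]]
end [0.54814752 0.32442889 0.09995957] max 0.82
```

View pics/w3.png

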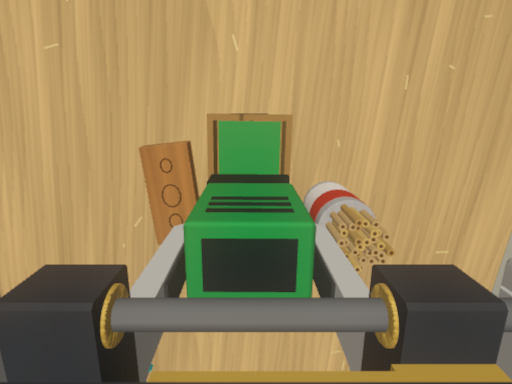

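The green pack hangs over the crate, with the green pad showing beyond it at (250,145) and the canes at (360,235) clear. Lowering now, slowly at the end.

{"fn": "play_rows", "kwargs": {"series": [[0.03,0,0.5,0,0,0],[0.03,0,0.85,0,0,0],[0.03,0,0.95,0,0,0],[0.03,0,0.95,0,0,0],[0.02,0,0.95,0,0,0],[0,0,0.95,0,0,0],[0,0,0.7,0,0,0],[0,0,0.4,0,0,0]]}}

```text
t: 8.55
eef_pos: [0.5472, 0.3202, 0.1061]
eef_rot: [-2.111, -2.325, 0.006]
force: [-0.8, 0.4, -2.4]
width: 0.0636
grip_force: 45.0
```

{"fn": "play_rows", "kwargs": {"series": [[0,0,0.1,0,0,0],[0,0,0.08,0,0,0],[0,0,0.08,0,0,0],[0,0,0.05,0,0,0],[0,0,0.04,0,0,0],[0,0,0,0,0,0],[0,0,0,0,0,0],[0,0,0,0,0,0]]}}

```text
t: 9.35
eef_pos: [0.5483, 0.3222, 0.0976]
eef_rot: [2.11, 2.327, 0.0]
force: [0.3, 0.9, -2.9]
width: 0.0638
grip_force: 45.0
```

{"fn": "play_rows", "kwargs": {"series": [[0,0,0.04,0,0,0],[0,0,0.04,0,0,0],[0,0,0.03,0,0,0],[0,0,0.03,0,0,0],[0,0,0,0,0,0],[0,0,0,0,0,0],[0,0,0,0,0,0],[0,0,0,0,0,0]]}}

```text
t: 10.15
eef_pos: [0.5482, 0.3221, 0.0933]
eef_rot: [2.11, 2.327, 0.0]
force: [-0.6, 0.5, -4.0]
width: 0.0635
grip_force: 45.0
```

{"fn": "play_rows", "kwargs": {"series": [[0,0,0.03,0,0,0],[0,0,0.02,0,0,0],[0,0,0.02,0,0,0],[0,0,0,0,0,0],[0,0,0,0,0,0],[0,0,0,0,0,0],[0,0,0,0,0,0],[0,0,0,0,0,0]]}}

```text
t: 10.95
eef_pos: [0.5483, 0.3222, 0.0923]
eef_rot: [2.11, 2.327, 0.001]
force: [-1.3, -0.3, 4.9]
width: 0.0635
grip_force: 45.0
```

Contact: the force changed from -4 N to +5 N. Releasing and rising.

{"fn": "play_rows", "kwargs": {"series": [[0,0,0,0,0,0],[0,0,0,0,0,0],[0,0,0,0,0,0],[0,0,0,0,0,0],[0,0,0,0,0,0],[0,0,-0.1,0,0,0],[0,0,-0.2,0,0,0],[0,0,-0.3,0,0,0]], "fingers": 1}}

```text
t: 11.75
eef_pos: [0.548, 0.3221, 0.1094]
eef_rot: [-2.11, -2.327, 0.001]
force: [0.1, 0.3, -0.1]
width: 0.0942
grip_force: 0.0
```

{"fn": "play_rows", "kwargs": {"series": [[0,0,-0.5,0,0,0],[0,0,-0.7,0,0,0],[0,0,-0.7,0,0,0],[0,0,-0.7,0,0,0],[0,0,-0.7,0,0,0],[0,0,-0.6,0,0,0],[0,0,-0.5,0,0,0],[0,0,-0.3,0,0,0]]}}

```text
t: 12.55
eef_pos: [0.5487, 0.3224, 0.2526]
eef_rot: [2.109, 2.326, 0.005]
force: [0.1, 0.4, 0.2]
width: 0.0942
grip_force: 0.0
```

```bash
python3 -c "
from h import *
wlook(.1,.2); plan([.5215,-.2285,.23],-8,24)"
```

```text
eef [0.5489 0.3225 0.2522] [2.109 2.326 0.005] vel 0.042 F [-0.2 -0.1 -0.6] w 0.0941 t 12.65
g c=(546.8,323.5) 63.2x44.1 a=5.9 n=1608 zmed=130.6
[[-0.76, -0.11, 0.03, 0.0, 0.0, 0.08], [-0.76, -0.11, 0.03, 0.0, 0.0, 0.08], [-0.76, -0.1, 0.03, 0.0, 0.0, 0.08], [-0.76, -0.09, 0.03, 0.0, 0.0, 0.08], [-0.76, -0.08, 0.03, 0.0, 0.0, 0.08], [-0.76, -0.08, 0.03, 0.0, 0.0, 0.08], [-0.77, -0.07, 0.03, 0.0, 0.0, 0.08], [-0.76, -0.06, 0.03, 0.0, 0.0, 0.08]]
[[-0.76, -0.05, 0.03, 0.0, 0.0, 0.08], [-0.77, -0.05, 0.03, 0.0, 0.0, 0.08], [-0.76, -0.04, 0.03, 0.0, 0.0, 0.08], [-0.77, -0.03, 0.02, 0.0, 0.0, 0.08], [-0.76, -0.03, 0.03, 0.0, 0.0, 0.08], [-0.77, -0.01, 0.03, 0.0, 0.0, 0.08], [-0.77, -0.01, 0.03, 0.0, 0.0, 0.08], [-0.76, -0.01, 0.03, 0.0, 0.0, 0.08]]
[[-0.77, 0.01, 0.03, 0.0, 0.0, 0.08], [-0.77, 0.01, 0.03, 0.0, 0.0, 0.08], [-0.76, 0.02, 0.03, 0.0, 0.0, 0.08], [-0.77, 0.03, 0.03, 0.0, 0.0, 0.08], [-0.76, 0.03, 0.03, 0.0, 0.0, 0.08], [-0.77, 0.04, 0.03, 0.0, 0.0, 0.08], [-0.76, 0.05, 0.03, 0.0, 0.0, 0.08], [-0.77, 0.06, 0.03, 0.0, 0.0, 0.08]]
end [ 0.52160386 -0.22859022  0.22998468] max 0.77
```

Green stands at (547,324) with its top at z = 131 mm, as it must be. Going back for yellow.

{"fn": "play_rows", "kwargs": {"series": [[-0.4,-0.11,0,0,0,0.08],[-0.7,-0.11,0,0,0,0.08],[-0.8,-0.1,0.03,0,0,0.08],[-0.8,-0.09,0.03,0,0,0.08],[-0.8,-0.08,0.03,0,0,0.08],[-0.8,-0.08,0.03,0,0,0.08],[-0.8,-0.07,0.03,0,0,0.08],[-0.8,-0.06,0.03,0,0,0.08]]}}

```text
t: 13.45
eef_pos: [0.5368, 0.1422, 0.2435]
eef_rot: [-2.198, -2.243, 0.004]
force: [0.2, -0.2, -0.7]
width: 0.0939
grip_force: 0.0
```

{"fn": "play_rows", "kwargs": {"series": [[-0.8,-0.05,0.03,0,0,0.08],[-0.8,-0.05,0.03,0,0,0.08],[-0.8,-0.04,0.03,0,0,0.08],[-0.8,-0.03,0.03,0,0,0.08],[-0.8,-0.03,0.03,0,0,0.08],[-0.8,-0.01,0.03,0,0,0.08],[-0.8,-0.01,0.03,0,0,0.08],[-0.8,-0.01,0.03,0,0,0.08]]}}

```text
t: 14.25
eef_pos: [0.5273, -0.0493, 0.2364]
eef_rot: [-2.282, -2.156, 0.003]
force: [-0.2, -0.2, -0.2]
width: 0.0937
grip_force: 0.0
```

{"fn": "play_rows", "kwargs": {"series": [[-0.85,0.01,0.03,0,0,0.08],[-0.85,0.01,0.03,0,0,0.08],[-0.85,0.02,0.03,0,0,0.08],[-0.85,0.03,0.03,0,0,0.08],[-0.85,0.03,0.03,0,0,0.08],[-0.75,0.04,0.03,0,0,0.08],[-0.6,0.05,0.03,0,0,0.08],[-0.4,0.06,0.03,0,0,0.08]]}}

```text
t: 15.05
eef_pos: [0.5199, -0.2292, 0.2295]
eef_rot: [-2.365, -2.066, 0.001]
force: [-0.2, 0.2, 0.4]
width: 0.0939
grip_force: 0.0
```

```bash
python3 -c "
from h import *
wlook();wlook(); plan([.522,-.2285,.092],-8,8)"
```

```text
eef [ 0.5204 -0.2291  0.2296] [-2.365e+00 -2.066e+00  1.000e-03] vel 0.03 F [-0.1 -0.1 -0.2] w 0.0938 t 15.15
y c=(521.1,-229.3) 44.9x63.7 a=82.2 n=1884 zmed=130.7
g c=(551.9,-241.1) 3.1x0.1 a=85.4 n=4 zmed=128.1
eef [ 0.5207 -0.2274  0.2301] [-2.363 -2.068 -0.   ] vel 0.016 F [ 0.7  0.5 -0.3] w 0.094 t 15.25
y c=(521.3,-229.2) 44.5x63.8 a=82.2 n=1861 zmed=130.7
g c=(552.0,-240.2) 2.6x0.1 a=81.1 n=4 zmed=128.1
[[0.0, 0.01, 0.58, 0.0, 0.0, 0.01], [-0.01, 0.0, 0.57, 0.0, 0.0, 0.01], [0.0, 0.01, 0.58, 0.0, 0.0, 0.01], [-0.01, 0.01, 0.57, 0.0, 0.0, 0.01], [0.0, 0.0, 0.58, 0.0, 0.0, 0.01], [-0.01, 0.01, 0.57, 0.0, 0.0, 0.01], [0.0, 0.01, 0.58, 0.0, 0.0, 0.01], [0.0, 0.0, 0.57, 0.0, 0.0, 0.01]]
end [ 0.52194447 -0.22838038  0.0920592 ] max 0.58
```

{"fn": "play_rows", "kwargs": {"series": [[-0.01,0.01,0.45,0,0,0],[-0.01,0,0.65,0,0,0],[0,0.01,0.7,0,0,0],[-0.01,0,0.7,0,0,0],[0,0,0.7,0,0,0],[0,0,0.65,0,0,0],[0,0,0.5,0,0,0],[0,0,0.23,0,0,0]]}}

```text
t: 16.05
eef_pos: [0.5206, -0.2272, 0.0917]
eef_rot: [-2.36, -2.069, 0.001]
force: [-0.6, 0.3, -0.1]
width: 0.0941
grip_force: 0.0
```

{"fn": "play_rows", "kwargs": {"series": [[0,0,0,0,0,0],[0,0,0,0,0,0],[0,0,0,0,0,0],[0,0,0,0,0,0],[0,0,0,0,0,0],[0,0,0,0,0,0],[0,0,0,0,0,0],[0,0,0,0,0,0]], "fingers": -1, "squeeze": 45}}

```text
t: 16.85
eef_pos: [0.522, -0.2292, 0.0938]
eef_rot: [2.363, 2.068, 0.001]
force: [1.1, -0.7, 5.8]
width: 0.0635
grip_force: 45.0
```

{"fn": "play_rows", "kwargs": {"series": [[0,0,-0.2,0,0,0],[0,0,-0.2,0,0,0],[0,0,-0.2,0,0,0],[0,0,-0.2,0,0,0],[0,0,-0.2,0,0,0],[0,0,-0.3,0,0,0],[0,0,-0.3,0,0,0],[0,0,-0.3,0,0,0]]}}

```text
t: 17.65
eef_pos: [0.5206, -0.2288, 0.151]
eef_rot: [-2.363, -2.069, 0.002]
force: [-0.2, -0.6, -3.3]
width: 0.0636
grip_force: 45.0
```

{"fn": "play_rows", "kwargs": {"series": [[0,0,-0.5,0,0,0],[0,0,-0.6,0,0,0],[0,0,-0.7,0,0,0],[0,0,-0.7,0,0,0],[0,0,-0.7,0,0,0],[0,0,-0.7,0,0,0],[0,0,-0.6,0,0,0],[0,0,-0.4,0,0,0]]}}

```text
t: 18.45
eef_pos: [0.521, -0.2289, 0.2991]
eef_rot: [2.363, 2.068, 0.0]
force: [0.9, -0.9, -4.0]
width: 0.0642
grip_force: 45.0
```

```bash
python3 -c "
from h import *
wlook(.1,.4); plan([.5585,.204,.30],5,20)"
```

```text
eef [ 0.5217 -0.2292  0.2992] [2.361e+00 2.067e+00 1.000e-03] vel 0.052 F [-0.2 -0.2 -4.3] w 0.0639 t 18.55
y c=(518.8,-227.0) 42.4x68.5 a=82.9 n=8314 zmed=336.8
g c=(365.6,-113.6) 0.0x0.0 a=0.0 n=1 zmed=102.8
[[0.72, -0.03, 0.0, 0.0, 0.0, -0.09], [0.73, -0.03, -0.01, 0.0, 0.0, -0.09], [0.72, -0.02, 0.0, 0.0, 0.0, -0.09], [0.73, -0.01, 0.0, 0.0, 0.0, -0.09], [0.72, -0.01, 0.0, 0.0, 0.0, -0.09], [0.73, 0.01, -0.01, 0.0, 0.0, -0.09], [0.72, 0.01, 0.0, 0.0, 0.0, -0.09], [0.73, 0.02, 0.0, 0.0, 0.0, -0.09]]
[[0.72, 0.03, 0.0, 0.0, 0.0, -0.09], [0.72, 0.03, -0.01, 0.0, 0.0, -0.09], [0.73, 0.05, 0.0, 0.0, 0.0, -0.09], [0.72, 0.05, 0.0, 0.0, 0.0, -0.09], [0.72, 0.06, -0.01, 0.0, 0.0, -0.09], [0.72, 0.06, 0.0, 0.0, 0.0, -0.09], [0.72, 0.08, 0.0, 0.0, 0.0, -0.09], [0.72, 0.08, 0.0, 0.0, 0.0, -0.09]]
[[0.72, 0.09, -0.01, 0.0, 0.0, -0.09], [0.72, 0.1, 0.0, 0.0, 0.0, -0.09], [0.72, 0.11, 0.0, 0.0, 0.0, -0.09], [0.71, 0.11, 0.0, 0.0, 0.0, -0.09]]
end [0.55852705 0.20390106 0.29987277] max 0.73
```

{"fn": "play_rows", "kwargs": {"series": [[0.3,-0.03,0,0,0,-0.08],[0.5,-0.03,0,0,0,-0.08],[0.65,-0.02,0,0,0,-0.08],[0.65,-0.01,0,0,0,-0.08],[0.65,-0.01,0,0,0,-0.08],[0.65,0,0,0,0,-0.08],[0.65,0.01,0,0,0,-0.08],[0.65,0.01,0,0,0,-0.08]]}}

```text
t: 19.35
eef_pos: [0.5315, -0.0858, 0.2959]
eef_rot: [-2.279, -2.159, 0.001]
force: [1.2, -1.0, -3.5]
width: 0.0637
grip_force: 45.0
```

{"fn": "play_rows", "kwargs": {"series": [[0.65,0.02,0,0,0,-0.08],[0.65,0.02,0,0,0,-0.08],[0.65,0.03,0,0,0,-0.08],[0.65,0.03,0,0,0,-0.08],[0.65,0.04,0,0,0,-0.08],[0.65,0.05,0,0,0,-0.08],[0.65,0.05,0,0,0,-0.07],[0.65,0.06,0,0,0,-0.07]]}}

```text
t: 20.15
eef_pos: [0.5435, 0.0697, 0.2958]
eef_rot: [-2.197, -2.242, 0.002]
force: [0.3, -0.3, -2.9]
width: 0.0636
grip_force: 45.0
```

{"fn": "play_rows", "kwargs": {"series": [[0.65,0.06,0,0,0,-0.07],[0.65,0.07,0,0,0,-0.07],[0.65,0.08,0,0,0,-0.07],[0.65,0.08,0,0,0,-0.07],[0.65,0.09,0,0,0,-0.07],[0.6,0.1,0,0,0,-0.07],[0.4,0.1,0,0,0,-0.07],[0.25,0.1,0,0,0,-0.07]]}}

```text
t: 20.95
eef_pos: [0.5584, 0.205, 0.2961]
eef_rot: [-2.121, -2.316, 0.002]
force: [0.6, 0.8, -4.0]
width: 0.064
grip_force: 45.0
```

```bash
python3 -c "
from h import *
wlook(.1,.4); wlook(-.005,.03,'pics/w4.png'); plan([.5585,.203,.10],5,8)"
```

```text
eef [0.5591 0.2045 0.2963] [-2.122e+00 -2.316e+00  1.000e-03] vel 0.025 F [ 0.2  0.2 -3.4] w 0.0641 t 21.05
y c=(555.7,207.5) 68.4x42.5 a=4.9 n=8371 zmed=332.3
g c=(547.2,322.5) 63.7x44.4 a=4.9 n=1589 zmed=130.7
eef [0.5591 0.203  0.2966] [ 2.124e+00  2.314e+00 -2.000e-03] vel 0.011 F [ 0.2  0.1 -3.8] w 0.0637 t 21.15
y c=(553.6,222.0) 92.7x71.3 a=5.0 n=3045 zmed=10.8
g c=(545.1,324.1) 89.6x108.6 a=4.9 n=2161 zmed=10.9
[[0.0, 0.0, 0.82, 0.0, 0.0, 0.0], [0.0, 0.0, 0.82, 0.0, 0.0, 0.0], [0.0, -0.01, 0.82, 0.0, 0.0, 0.0], [0.0, 0.0, 0.82, 0.0, 0.0, 0.0], [0.0, 0.0, 0.82, 0.0, 0.0, 0.0], [0.01, 0.0, 0.82, 0.0, 0.0, 0.0], [0.0, 0.0, 0.82, 0.0, 0.0, 0.0], [0.0, -0.01, 0.81, 0.0, 0.0, 0.0]]
end [0.55836026 0.20307777 0.10013541] max 0.82
```

View pics/w4.png

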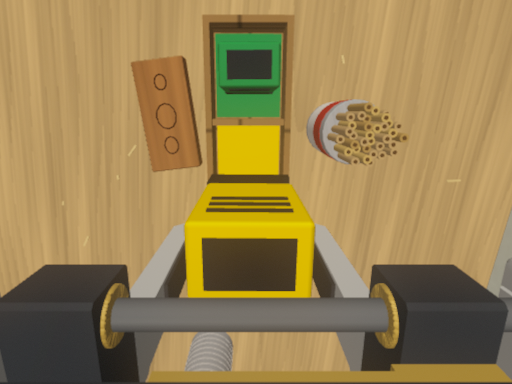

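Green stands upright on its pad at (250,65). Yellow hangs above its own compartment, with the yellow pad visible at (250,150) and the canes at (365,130) clear. Lowering.

{"fn": "play_rows", "kwargs": {"series": [[0,-0.02,0.5,0,0,0],[0,-0.02,0.85,0,0,0],[0,-0.02,0.95,0,0,0],[0,0,0.95,0,0,0],[0,0,0.95,0,0,0],[0,0,0.95,0,0,0],[0,0,0.7,0,0,0],[0,0,0.4,0,0,0]]}}

```text
t: 21.95
eef_pos: [0.5564, 0.202, 0.1076]
eef_rot: [-2.125, -2.312, 0.005]
force: [0.3, -0.2, -3.5]
width: 0.0636
grip_force: 45.0
```

{"fn": "play_rows", "kwargs": {"series": [[0,0,0.1,0,0,0],[0,0,0.08,0,0,0],[0,0,0.08,0,0,0],[0,0,0.05,0,0,0],[0,0,0.04,0,0,0],[0,0,0,0,0,0],[0,0,0,0,0,0],[0,0,0,0,0,0]]}}

```text
t: 22.75
eef_pos: [0.5577, 0.2033, 0.0991]
eef_rot: [2.124, 2.315, 0.0]
force: [0.1, 0.1, -3.2]
width: 0.0634
grip_force: 45.0
```

{"fn": "play_rows", "kwargs": {"series": [[0,0,0.04,0,0,0],[0,0,0.04,0,0,0],[0,0,0.03,0,0,0],[0,0,0.03,0,0,0],[0,0,0,0,0,0],[0,0,0,0,0,0],[0,0,0,0,0,0],[0,0,0,0,0,0]]}}

```text
t: 23.55
eef_pos: [0.5576, 0.2033, 0.0948]
eef_rot: [2.124, 2.315, 0.0]
force: [-0.0, 0.1, -3.3]
width: 0.0634
grip_force: 45.0
```

{"fn": "play_rows", "kwargs": {"series": [[0,0,0.03,0,0,0],[0,0,0.02,0,0,0],[0,0,0.02,0,0,0],[0,0,0,0,0,0],[0,0,0,0,0,0],[0,0,0,0,0,0],[0,0,0,0,0,0],[0,0,0,0,0,0]]}}

```text
t: 24.35
eef_pos: [0.5577, 0.2033, 0.0938]
eef_rot: [2.124, 2.314, 0.001]
force: [-1.2, -0.2, 6.2]
width: 0.0638
grip_force: 45.0
```

Yellow has touched down. Releasing and rising, then a final check.

{"fn": "play_rows", "kwargs": {"series": [[0,0,0,0,0,0],[0,0,0,0,0,0],[0,0,0,0,0,0],[0,0,0,0,0,0],[0,0,0,0,0,0],[0,0,-0.1,0,0,0],[0,0,-0.2,0,0,0],[0,0,-0.3,0,0,0]], "fingers": 1}}

```text
t: 25.15
eef_pos: [0.5573, 0.2032, 0.1109]
eef_rot: [-2.124, -2.314, 0.001]
force: [0.2, 0.4, 0.3]
width: 0.094
grip_force: 0.0
```

{"fn": "play_rows", "kwargs": {"series": [[0,0,-0.5,0,0,0],[0,0,-0.7,0,0,0],[0,0,-0.8,0,0,0],[0,0,-0.8,0,0,0],[0,0,-0.8,0,0,0],[0,0,-0.8,0,0,0],[0,0,-0.5,0,0,0],[0,0,-0.3,0,0,0]]}}

```text
t: 25.95
eef_pos: [0.5582, 0.2034, 0.2692]
eef_rot: [2.123, 2.313, 0.005]
force: [0.8, -0.3, 0.1]
width: 0.0936
grip_force: 0.0
```

{"fn": "play_rows", "kwargs": {"series": [[-0.4,0,0,0,0,0],[-0.7,0,0,0,0,0],[-0.8,0,0,0,0,0],[-0.8,0,0,0,0,0],[-0.7,0,0,0,0,0],[-0.4,0,0,0,0,0],[0,0,0,0,0,0],[0,0,0,0,0,0]]}}

```text
t: 26.75
eef_pos: [0.5671, 0.0899, 0.2662]
eef_rot: [-2.124, -2.313, 0.0]
force: [0.3, -0.8, 0.4]
width: 0.0939
grip_force: 0.0
```

```bash
python3 - <<'E'
from h import *
from rig import robot
wlook(.1,.2)
c=robot.camera("side"); cv2.imwrite("pics/side1.png",c["pixels"][:,:,::-1])
E
```

```text
eef [0.5671 0.0905 0.2664] [-2.123 -2.315 -0.   ] vel 0.005 F [ 0.4  0.6 -0.1] w 0.0938 t 26.85
y c=(556.7,203.2) 63.9x43.8 a=4.8 n=1952 zmed=130.8
```

View pics/side1.png

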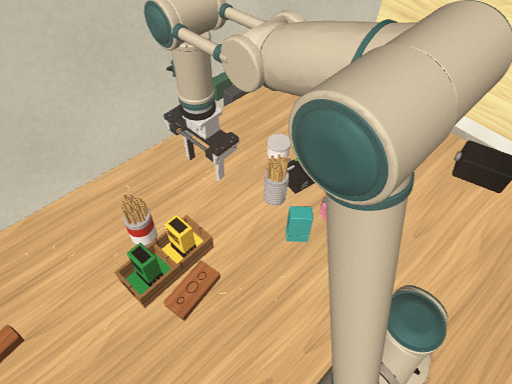

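Both packs stand upright on their pads, green at (143,262) and yellow at (180,233). The cans, tin and block are where they started, and the gripper is clear.

```bash
python3 -c "
from rig import robot
print(robot.sign_off())"
```

```text
the job is handed in; nothing more can be done
None
```

Both packs are out of the charger and were set down upright on the pads of their own colour, the cans, tin and block look unmoved in the last picture, and I handed the job in at about 27 s; no verdict was returned.

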